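# Hold a ball float down in the sprung ring of a tacking fixture

### The arm

A 7-joint arm with a two-finger parallel gripper is mounted at the origin on the work surface. World frame = base frame: x ahead of the robot, y to its left, z up, the work surface at z = 0. Lengths are in m, angles in rad, forces in N, time in s.
With the tool pointing down it reaches from about 0.4 to 0.85 m from the base axis. Payload 10.4 kg.
Tool frame: the origin (TCP) lies on the centre line of the jaws, within the pads' length; the fingertips stand 11 mm ahead of it and the grasp point (between the pads) lies 8 mm behind it; z points along the fingers, y is the line along which they close (so a half turn about z gives the same grasp; the last joint's range is limited). The gripper opens to 87 mm and grips with 3 to 60 N. Pads are 19 mm wide; open, the fingers measure 117 mm over their backs; the gripper's body (75 mm by 190 mm) begins 51 mm behind the grasp point.
Start: joints at [-1.32, 0.332, -0.065, 1.46, 0.022, 1.35, -0.088], TCP at [0.169, 0.602, 0.234] pointing down, gripper open.
Joint ranges: [-2.6, 2.6], [-0.5, 2.12], [-1.47, 1.34], [0.16, 2.42], [-1.27, 4.41], [0.06, 2.06], [-2.6, 2.6]. Speed limits (rad/s): [2.22, 2.22, 2.79, 2.79, 3.14, 3.14, 3.14].

### API

Orientations are given as a unit quaternion [x, y, z, w].
In Python, from bench import r gives the robot as it stands.
- The arm moves only by the shell command python3 -m pendant 'ROWS' [OPENING] [FORCE]. ROWS is JSON, a list of rows, each a list of 4 numbers: the shift along the tool's x, y, z in m, then the turn about the tool's z in rad. A call has 1 to 8 rows; each row shifts and turns the commanded pose from where the row before left it, along the tool's axes as they then stand; what a row does not reach is not made up. A row lasts 1/12 s, in which the tool goes at most 41.7 mm and 7.16 degrees, less where a joint would pass 70% of its speed; a pose out of reach is approached as far as the arm can. A call with a gripper value outside its range is refused whole. OPENING is the opening, from 0 (shut) to 1 (fully open), set as the call begins (- or left out, the last holds). The fingers move at their own pace and stop on an object; FORCE is the grip in N (left out, the last holds). Time passes only in rows, so rows that do not move let the fingers close. It gives the time, the measured TCP pose, the force, the opening and the grip force at its end, in the units of the state.
- r.read_state(): the state, without advancing time (a new reading comes with each control period).
- r.camera(name): name is "scene" or "top"; returns a dict with "img" (400x640x3 uint8, red, green, blue), "camera_matrix" (3x3 intrinsics, pixels), "dist_coeffs" ([k1, k2, p1, p2, k3] as OpenCV has them; the pictures are not rectified), "xyz" and "attitude" of the camera in the world. Camera axes: x right, y down, z forward; pixel columns grow to the right and rows downward; lengths in m; the calibration is good to about 2 mm. A picture is of the moment at which its call begins. There is no depth.
- r.close_job(): hands the job in; it is judged then, once.
Trained networks look in the newest picture that a camera, given by its name, has taken for a name from the list of things; names that differ only in an ending like _2 or _b are one class to them, and where a whole thing is asked for, a point or a joint stands for the part that bears it (a point fixed in the world has none). Each returns a list of dicts, best first, with "score" (0 to 1); they miss things now and then, are a little off and sometimes report something else, mostly with a low value. They report only what shows in the picture. A call takes as long as a camera call. They do not tell look-alikes from the thing itself.
- r.outline_of(thing, camera): "mask" (400x640 bool, what is visible of it) and "bbox" ([centre column, centre row, width, height] in pixels, round what is visible of it).
The state is a dict: "time": time; "joint_positions": joint angles; "joint_vel": joint speeds; "joint_torque": joint torques, N m; "ee_pos": TCP position; "eef_rot": TCP orientation; "ft_force": force on the tool from outside, world axes, zero at the start; "torque": the same for the moment, N m; "width": finger opening in m; "grip_force": force on a finger pad.
Only numpy, scipy, OpenCV 4.12 (cv2) and the standard library are available. Lean on these libraries where they do the work, as an engineer would, in place of code of your own. Each camera call takes 0.05 s, during which the arm holds its last target. There are 200 camera calls.

### The job

Take the bare-steel ball float with the brass neck out of its pipe rest and set it, neck up, ball first, in the yellow spring-loaded ring of the welding fixture. Press it down gently until the ring is all the way down at its stop, without forcing it further, and keep holding it down there with the gripper: finish while still pressing, without letting go. Keep the float upright throughout, and leave the blue float, the tape measure and the aluminium channel where they are.

Things in the scene. Friction and masses are not known exactly. Their poses are not given: they have to be found in the camera images.
- bare_float_centre (a point): The float to be used: a bare-steel ball 80 mm in diameter with an upright round brass neck 30 mm in diameter on top; 0.26 to 0.42 kg, bottom-heavy. This point is the centre of the ball; z runs along the neck. The neck emerges from the ball 37 mm above this point and ends, flat, 85 mm above it. At the start the float sits loosely in the mouth of one of two pipe rests, neck up, about 66 mm above the bench.
- bare_float_neck (a point): A point on the axis of the brass neck of the same float, 64 mm above the ball's centre and 21 mm below the flat end of the neck: a good height to grip it (about 20 mm of bare neck above it, 27 mm below it).
- blue_float_centre (a point): Bystander: a float of the same shape and size painted blue all over, sitting in the other pipe rest. This point is the centre of its ball. Leave it there.
- rest_a: Pipe rest: upright steel pipe offcut, 74 mm outside diameter, 60 mm bore, 40 mm high, fixed to the bench. Origin at the centre of its underside. The bare-steel float starts in this one; it stands to the left or to the right of the fixture.
- rest_b: The other pipe rest, alike; the blue float starts in it. Origin at the centre of its underside.
- fixture: The fixture's base: blue round plate, 164 mm in diameter and 12 mm thick, fixed to the bench, with three sprung guide pins that rise to 94 mm at 62 mm from its centre. Origin at the centre of its underside, z up.
- ring_top (a point): Centre of the top face of the yellow sprung ring (108 mm outside, 62 mm bore, 12 mm thick, level, concentric with the base). With the springs out the top face is 75 mm above the bench. A ball seated in the ring has its centre 25 mm above this point. It moves down with the ring.
- ring (a joint): How far the ring is pressed down, in m: 0 with the springs out, 0.020 at its stop. It takes about 8 N of downward load (the weight of ring and float, about 5 N, included) to start it and about 18 N to reach the stop; it springs back when let go.
- tape_measure: Bystander: loose yellow and black tape measure, 70 x 42 x 66 mm, beyond the fixture. Origin at the centre of its underside.
- channel: Bystander: loose aluminium U-channel offcut, 50 x 120 x 40 mm, open side up, beyond the fixture. Origin at the centre of its underside.
Things that resemble listed ones, but are neither listed nor needed, are in the scene too. What is shaped like the rest_a but brown or red is not meant. Leave any pink look-alike of the part that bears blue_float_centre alone.

How it is judged:
On the way:
1. the bare-steel float is lifted clear of its pipe rest (contact force between bare_float and rest_a below 0.1 N and height (world z) of bare_float_centre above 0.085 m), for 0.2 s.
At the end, for the whole second after the job is handed in: The bare-steel float sits in the sprung ring, within 6 mm of its centre, fully in its mouth and upright within 0.2 rad, and the gripper's fingers, on the float and not on the ring, hold it at rest with the ring within 4 mm of its lower stop (joint above 0.016). The blue float is still in its rest (value of joint ring above 0.016 m and horizontal distance between bare_float_centre and ring_top below 0.006 m and z of bare_float_centre in the frame of ring_top below 0.031 m and angle between bare_float_centre's own z axis and vertical below 0.2 rad and contact force between bare_float and ring above 8 N and contact force between the fingers and bare_float above 3 N and contact force between the fingers and ring below 1 N and linear speed of bare_float below 0.02 m/s and horizontal distance between blue_float_centre and rest_b below 0.01 m); the arm keeps its last pose, push and grip.
It fails at once if the float is forced into the ring with more than 90 N (contact force between bare_float and ring above 90 N).
It fails at once if the bare-steel float is tipped over by more than 0.5 rad (angle between bare_float_centre's own z axis and vertical above 0.5 rad).
It fails at once if the blue float is moved by more than 20 mm (distance of blue_float_centre from where it was at the start of the episode above 0.02 m).
It fails at once if the tape measure is moved by more than 20 mm (distance of tape_measure from where it was at the start of the episode above 0.02 m).
It fails at once if the channel is moved by more than 20 mm (distance of channel from where it was at the start of the episode above 0.02 m).
It also fails if it takes over 38 s, if anything falls off the work surface, if the arm or the gripper's body presses on something with over 40 N, if the wrist force passes 120 N, or if a joint passes its speed limit or range.

## Working session

There is one attempt and no reset: what is moved stays moved. The work goes in short steps, Python scripts to look and compute and a shell command to move; the robot and the scene stay as the last step left them, time stands still between calls to the robot, and variables do not carry over. Pictures are saved under pics/ and viewed, at most 10 in all, crops included, and the job is handed in when it is done.

```bash
mkdir -p pics; cat > h.py <<'E'
import numpy as np,cv2
from scipy.spatial.transform import Rotation as R
from bench import r
def ray(c,uv):
    p=cv2.undistortPoints(np.array([[uv]],float),np.array(c["camera_matrix"],float),np.array(c["dist_coeffs"],float))[0,0]
    a=np.array(c["attitude"],float)
    M=R.from_quat(a).as_matrix() if a.size==4 else a.reshape(3,3)
    d=M@[p[0],p[1],1]; return np.array(c["xyz"]),d/np.linalg.norm(d)
def at_z(c,uv,z):
    o,d=ray(c,uv); return o+d*(z-o[2])/d[2]
def tri(rays):
    A=0;b=0
    for o,d in rays:
        P=np.eye(3)-np.outer(d,d);A=A+P;b=b+P@o
    x=np.linalg.solve(A,b); return x,[np.linalg.norm((np.eye(3)-np.outer(d,d))@(x-o)) for o,d in rays]
def proj(c,X):
    a=np.array(c["attitude"],float);M=R.from_quat(a).as_matrix() if a.size==4 else a.reshape(3,3)
    rv=cv2.Rodrigues(M.T)[0];t=-M.T@np.array(c["xyz"])
    return cv2.projectPoints(np.array([X],float),rv,t,np.array(c["camera_matrix"],float),np.array(c["dist_coeffs"],float))[0][0,0]
E
python3 - <<'E'
from h import *
s=r.read_state(); print({k:np.round(s[k],3) for k in s})
for n in("scene","top"):
    c=r.camera(n); cv2.imwrite(f"pics/{n}0.png",c["img"][:,:,::-1]); print(n,c["xyz"],c["attitude"])
    for t in("bare_float_centre","blue_float_centre","rest_a","fixture","ring_top","tape_measure","channel"):
        for d in r.outline_of(t,n): print(t,round(d["score"],2),np.round(d["bbox"]),d["mask"].sum())
E
```

```text
{'time': np.float64(0.0), 'joint_positions': array([-1.32 ,  0.333, -0.065,  1.461,  0.022,  1.35 , -0.089]), 'joint_vel': array([-0.   , -0.003, -0.002,  0.   , -0.   , -0.001, -0.001]), 'joint_torque': array([ 0.0000e+00, -6.2324e+01,  2.5000e-02, -3.8992e+01, -6.1000e-02,
        3.9000e-02,  0.0000e+00]), 'ee_pos': array([0.169, 0.601, 0.233]), 'eef_rot': array([ 0.136,  0.991, -0.001, -0.   ]), 'ft_force': array([ 0.264, -0.289, -0.479]), 'torque': array([ 0.011, -0.032,  0.042]), 'grip_force': np.float64(0.0), 'width': np.float64(0.087)}
scene [1.12588326 0.55141863 0.74133713] [ 0.33094907  0.83966215 -0.39955661 -0.16060729]
bare_float_centre 0.86 [294. 158.  26.  43.] 796
blue_float_centre 0.91 [438. 260.  34.  53.] 1341
blue_float_centre 0.6 [490. 255.  36.  50.] 1205
rest_a 0.77 [436. 285.  37.  25.] 480
rest_a 0.76 [273. 157.  23.  24.] 405
rest_a 0.55 [249. 196.  26.  28.] 624
rest_a 0.53 [296. 182.  23.  18.] 320
fixture 0.91 [312. 218.  65.  69.] 2918
fixture 0.69 [310. 209.  56.  39.] 1171
ring_top 0.57 [311. 205.  55.  41.] 1111
tape_measure 0.77 [244. 233.  30.  34.] 872
channel 0.86 [303. 298.  55.  56.] 1561
top [ 0.36476503 -0.01542402  1.50111173] [-0.69915604  0.71101222 -0.05102446  0.05512678]
bare_float_centre 0.93 [389. 233.  22.  27.] 583
blue_float_centre 0.87 [191. 270.  29.  29.] 664
blue_float_centre 0.64 [208. 226.  27.  29.] 617
rest_a 0.76 [430. 237.  28.  24.] 255
rest_a 0.63 [397. 182.  25.  29.] 297
rest_a 0.62 [222. 230.   7.  21.] 53
fixture 0.61 [324. 206.  56.  54.] 2289
ring_top 0.63 [323. 199.  45.  43.] 850
ring_top 0.28 [271. 148.  40.  17.] 772
tape_measure 0.73 [346. 147.  31.  20.] 425
channel 0.55 [269. 147.  40.  20.] 755
```

View pics/scene0.png

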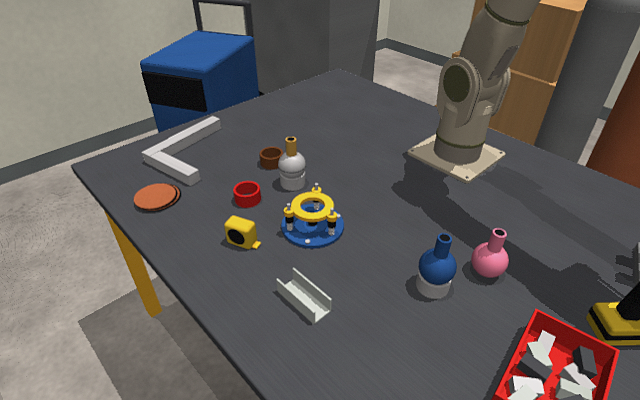

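View pics/top0.png

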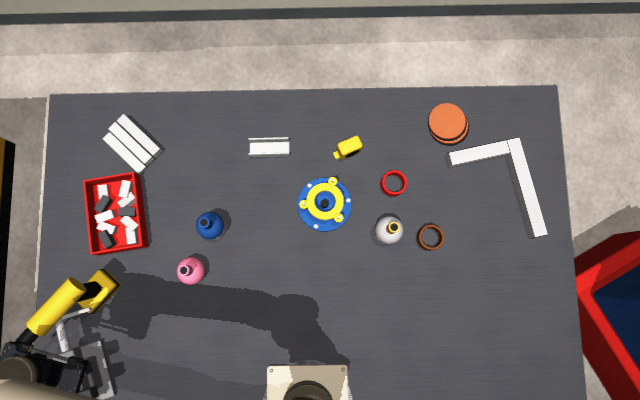

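Scene picture: the bare float with its brass neck is at (292,165), standing in a white rest. The fixture is at (312,220), the blue float in its rest at (438,262) and the pink look-alike at (490,255). The tape is at (241,233) and the channel at (303,295).
Top picture: bare float (389,230), fixture and ring (325,203), blue float (209,225), pink (191,270), red pipe (394,183), brown pipe (431,237), tape (348,147), channel (269,147).

Candidates for the float I want: bare (389,230), blue (209,225) and pink (191,270) in the top picture. I choose the bare-steel one with the brass neck at (389,230), with its plain rest. The red and brown pipes are decoys.

```bash
cat > meas.py <<'E'
from h import *
from scipy.optimize import minimize
th=np.linspace(0,2*np.pi,48,endpoint=False)
def cyl(rad,z0,z1): return np.array([[rad*np.cos(t),rad*np.sin(t),z] for t in th for z in(z0,z1)])
ph=np.linspace(-1.5,1.5,25); S=np.array([[.04*np.cos(p)*np.cos(t),.04*np.cos(p)*np.sin(t),.04*np.sin(p)] for t in th for p in ph])
def pj(c,P):
    M=R.from_quat(c["attitude"]).as_matrix()
    return cv2.projectPoints(P,cv2.Rodrigues(M.T)[0],-M.T@np.array(c["xyz"]),np.array(c["camera_matrix"],float),np.array(c["dist_coeffs"],float))[0][:,0]
def hull(c,P): return cv2.convexHull(pj(c,P).astype(np.float32))
def rend(c,parts,k=8):
    m=np.zeros((400,640),np.float32)
    big=np.zeros((400,640),np.uint8)
    for P in parts: cv2.fillConvexPoly(big,np.round(hull(c,P)*16).astype(np.int32),1,cv2.LINE_8,4)
    return big>0
def neckpix(c,win):  # brass
    u0,v0,u1,v1=win; hsv=cv2.cvtColor(c["img"],cv2.COLOR_RGB2HSV)
    m=np.zeros((400,640),bool); m[v0:v1,u0:u1]=True
    return m&(hsv[...,0]>10)&(hsv[...,0]<35)&(hsv[...,1]>90)&(hsv[...,2]>60)
E
python3 - <<'E'
from meas import *
C={n:r.camera(n) for n in("scene","top")}
a=cv2.resize(C["scene"]["img"][125:200,255:330],(390,390),interpolation=0);b=cv2.resize(C["top"]["img"][185:260,360:435],(390,390),interpolation=0)
cv2.imwrite("pics/crop.png",np.hstack([a,b])[:,:,::-1])
# brass neck: top bbox+scene bbox
for n,w in(("scene",(280,130,305,160)),("top",(375,215,408,246))):
    m=neckpix(C[n],w); v,u=np.nonzero(m); print(n,m.sum(),u.min(),u.max(),v.min(),v.max(),u.mean(),v.mean())
def fit(tgt,parts,x0):
    def f(x): return sum(1-(rend(C[n],parts(x))&t).sum()/(rend(C[n],parts(x))|t).sum() for n,t in tgt.items())
    best=min(((f(x0+np.array([i,j])*.002),i,j) for i in range(-8,9) for j in range(-8,9)))
    x1=x0+np.array(best[1:])*.002
    o=minimize(f,x1,method="Nelder-Mead",options=dict(initial_simplex=[x1,x1+[.0025,0],x1+[0,.0025]])); return o.x,o.fun
for t,i in(("bare_float_centre",0),("blue_float_centre",None)):
    for names in(("scene","top"),("scene",),("top",)):
        tg={}
        for n in names:
            D=r.outline_of(t,n)
            if i is None: D=[min(D,key=lambda d:abs(d["bbox"][0]-(438 if n=="scene" else 208)))]
            tg[n]=D[0]["mask"]
        x0=np.mean([at_z(C[n],(D:=np.argwhere(tg[n]).mean(0))[::-1],.075)[:2] for n in names],0)
        P=lambda x:[S+[*x,.066],cyl(.015,.037+.066,.151)+[*x,0]]
        print(t,names,*fit(tg,P,x0))
# ring: yellow ellipse
for n,w in(("scene",(280,185,345,240)),("top",(295,175,355,232))):
    u0,v0,u1,v1=w;hsv=cv2.cvtColor(C[n]["img"],cv2.COLOR_RGB2HSV)
    m=np.zeros((400,640),np.uint8);m[v0:v1,u0:u1]=((hsv[...,0]>20)&(hsv[...,0]<35)&(hsv[...,1]>150)&(hsv[...,2]>100))[v0:v1,u0:u1]
    hsv_b=np.zeros((400,640),bool);hsv_b[v0:v1,u0:u1]=((hsv[...,0]>100)&(hsv[...,0]<125)&(hsv[...,1]>120))[v0:v1,u0:u1]
    cs,h=cv2.findContours(m,cv2.RETR_CCOMP,cv2.CHAIN_APPROX_NONE)
    k=[c for c,q in zip(cs,h[0]) if q[3]>=0]; k=max(k,key=cv2.contourArea); e=cv2.fitEllipse(k); print(n,"bore",e,at_z(C[n],e[0],.069))
    cm=max(r.outline_of("fixture",n),key=lambda d:d["mask"].sum()); u,v=cm["bbox"][:2]; print("fix",at_z(C[n],(u,v),.03))
    bp=cv2.convexHull(np.argwhere(hsv_b)[:,::-1].astype(np.float32)); e=cv2.fitEllipse(bp); print("base",e,at_z(C[n],e[0],.010))
E
```

```text
scene 203 280 296 136 156 289.9310344827586 146.69458128078819
top 84 387 398 222 233 392.10714285714283 227.64285714285714
bare_float_centre ('scene', 'top') [ 0.4955336  -0.24180187] 0.16565478522000254
bare_float_centre ('scene',) [ 0.49861087 -0.23915011] 0.06372549019607843
bare_float_centre ('top',) [ 0.49321367 -0.24091761] 0.06042296072507558
blue_float_centre ('scene', 'top') [0.51758937 0.27359583] 0.1650152046180806
blue_float_centre ('scene',) [0.51895523 0.2722767 ] 0.08769448373408772
blue_float_centre ('top',) [0.51488825 0.27306597] 0.06717557251908401
scene bore ((312.2137451171875, 204.8673553466797), (16.0828857421875, 25.622615814208984), 88.34779357910156) [ 0.58026137 -0.06028612  0.069     ]
fix [ 0.58449538 -0.05159896  0.03      ]
base ((312.1557312011719, 225.37815856933594), (47.38701629638672, 62.02668380737305), 88.8523178100586) [ 0.58875029 -0.05192902  0.01      ]
top bore ((324.6153259277344, 200.9174346923828), (21.994375228881836, 22.974987030029297), 90.01138305664062) [ 0.57986223 -0.06034311  0.069     ]
fix [ 0.569589   -0.06176492  0.03      ]
base ((324.0662536621094, 204.1516571044922), (53.664031982421875, 54.36797332763672), 109.59422302246094) [ 0.5789274  -0.06033226  0.01      ]
```

View pics/crop.png

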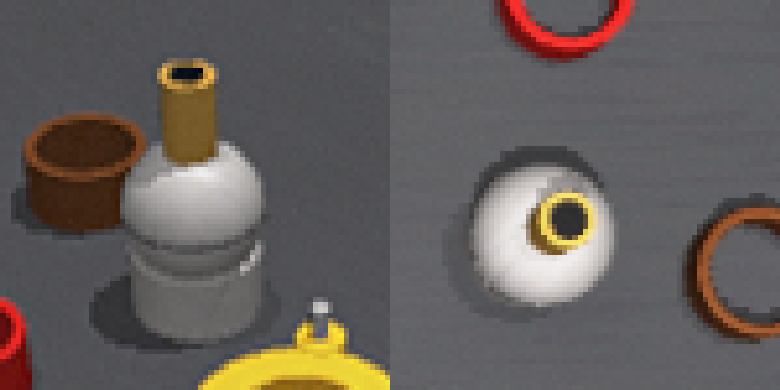

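The crop confirms the choice: bare steel ball, brass neck, plain grey rest. The neck rim is at about (393.5,226.8) in the top picture and (290.5,138.7) in the scene picture.

```bash
cat >> h.py <<'E'
def delta(p):
    s=r.read_state(); return np.round(R.from_quat(s["eef_rot"]).as_matrix().T@(np.array(p)-s["ee_pos"]),4)
E
python3 - <<'E'
from meas import *
C={n:r.camera(n) for n in("scene","top")}
for z,a,b in((.151,(290.5,138.7),(393.5,226.8)),(.066,(291.6,163.9),(388.9,229.3))):
    print(z,at_z(C["scene"],a,z),at_z(C["top"],b,z),tri([ray(C["scene"],a),ray(C["top"],b)]))
print(delta([.42,.30,.25]),delta([.495,-.241,.25]),R.from_quat(r.read_state()["eef_rot"]).as_matrix().round(3))
E
```

```text
0.151 [ 0.49816487 -0.2387711   0.151     ] [ 0.49366403 -0.2421742   0.151     ] (array([ 0.49427831, -0.24304225,  0.14753243]), [np.float64(0.00039547455588992273), np.float64(0.00039547455588985855)])
0.066 [ 0.49651279 -0.24129237  0.066     ] [ 0.49481389 -0.24296694  0.066     ] (array([ 0.494967  , -0.24323264,  0.06434374]), [np.float64(4.254680587060166e-06), np.float64(4.254680587057138e-06)])
[-0.3233 -0.2226 -0.0165] [-0.5417 -0.7232 -0.0165] [[-0.963  0.27  -0.   ]
 [ 0.27   0.963  0.   ]
 [ 0.     0.    -1.   ]]
```

```bash
python3 -m pendant '[[-0.03,-0.02,-0.003,0],[-0.03,-0.02,-0.003,0],[-0.03,-0.02,-0.003,0],[-0.03,-0.02,-0.003,0],[-0.03,-0.02,-0.003,0],[-0.03,-0.02,0,0],[-0.03,-0.02,0,0],[-0.03,-0.02,0,0]]' 1 20
```

```text
time: 2.17
ee_pos: [0.3577, 0.3813, 0.2489]
eef_rot: [0.136, 0.991, 0.0, 0.0]
ft_force: [0.8, 0.6, -0.1]
width: 0.0869
grip_force: 0.0
```

```bash
python3 -m pendant '[[-0.019,-0.035,0,0],[-0.019,-0.035,0,0],[-0.019,-0.035,0,0],[-0.019,-0.035,0,0],[-0.019,-0.035,0,0],[-0.019,-0.035,0,0],[-0.019,-0.035,0,0],[-0.019,-0.035,0,0]]'; python3 -m pendant '[[-0.019,-0.035,0,0],[-0.019,-0.035,0,0],[-0.019,-0.035,0,0],[-0.019,-0.035,0,0],[-0.019,-0.035,0,0],[-0.019,-0.035,0,0],[-0.019,-0.035,0,0],[0,0,0,0]]'
python3 - <<'E'
from h import *
print(delta([.4945,-.242,.22]),r.read_state()["joint_positions"].round(2))
E
```

```text
time: 2.83
ee_pos: [0.4274, 0.0702, 0.2488]
eef_rot: [0.136, 0.991, 0.0, 0.0]
ft_force: [1.6, 0.9, 0.2]
width: 0.0871
grip_force: 0.0
time: 3.5
ee_pos: [0.4887, -0.2073, 0.2487]
eef_rot: [0.14, 0.99, -0.002, 0.0]
ft_force: [-1.0, -0.5, -1.0]
width: 0.0873
grip_force: 0.0
[-0.0152 -0.0316  0.0289] [-0.42  0.12  0.8   1.72 -0.09  1.33  1.69]
```

```bash
python3 -m pendant '[[-0.008,-0.016,0.015,0],[-0.007,-0.016,0.015,0],[0,0,0.015,0],[0,0,0,0],[0,0,0,0]]'
python3 - <<'E'
from h import *
C={n:r.camera(n) for n in("scene","top")}
s=r.read_state();print(s["ee_pos"])
a=cv2.resize(C["scene"]["img"][110:190,250:340],(396,352),interpolation=0);b=cv2.resize(C["top"]["img"][185:265,350:440],(396,352),interpolation=0)
cv2.imwrite("pics/pre.png",np.hstack([a,b])[:,:,::-1])
print(delta([.4945,-.242,.122]),[proj(C[n],s["ee_pos"]+[0,0,-.011]) for n in C])
E
```

```text
time: 3.92
ee_pos: [0.4947, -0.2342, 0.2033]
eef_rot: [0.137, 0.991, 0.0, -0.001]
ft_force: [0.5, -0.9, 1.0]
width: 0.087
grip_force: 0.0
[ 0.49551514 -0.23407632  0.20446408]
[-0.0011 -0.0079  0.0825] [array([291.72975644, 125.21334028]), array([393.0358883 , 224.55784006])]
```

View pics/pre.png

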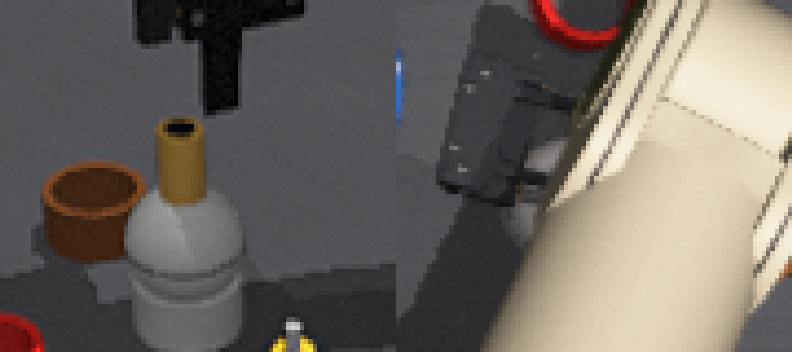

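The open fingers are straight above the neck, with the near fingertip at about scene (300,135) and the neck rim at (291,139). I need about -8 mm along tool y, then straight down.

```bash
python3 -m pendant '[[-0.001,-0.008,0,0],[0,0,0.02,0],[0,0,0.02,0],[0,0,0.02,0],[0,0,0.015,0],[0,0,0.007,0],[0,0,0,0],[0,0,0,0]]'
python3 - <<'E'
from h import *
C={n:r.camera(n) for n in("scene",)}
s=r.read_state();M=R.from_quat(s["eef_rot"]).as_matrix()
print(delta([.4945,-.242,.122]),s["ft_force"])
for k in(-1,1): print(k,proj(C["scene"],s["ee_pos"]+M@[0,k*.051,.011]))
a=cv2.resize(C["scene"]["img"][110:190,250:340],(720,640)[:2],interpolation=0)[:600]
cv2.imwrite("pics/down.png",a[:,:,::-1])
E
```

```text
time: 4.68
ee_pos: [0.4942, -0.2429, 0.1224]
eef_rot: [0.136, 0.991, -0.0, 0.0]
ft_force: [-0.5, 0.7, 0.9]
width: 0.0867
grip_force: 0.0
[0.0002 0.0009 0.0007] [0.70703677 0.01792752 0.63045596]
-1 [283.9162806  141.50563584]
1 [298.81502904 158.67982135]
```

View pics/down.png

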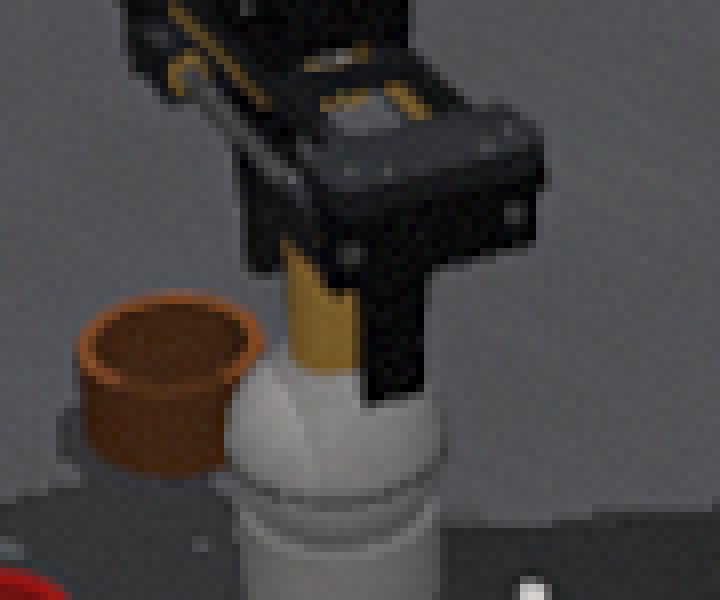

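The fingers straddle the neck evenly, with fingertips at crop x 258 and 393 and the neck at 325. Closing now.

```bash
python3 -m pendant '[[0,0,0,0],[0,0,0,0],[0,0,0,0],[0,0,0,0],[0,0,0,0],[0,0,0,0],[0,0,0,0],[0,0,0,0]]' 0 40; python3 -m pendant '[[0,0,0,0],[0,0,-0.008,0],[0,0,-0.012,0],[0,0,-0.015,0],[0,0,-0.02,0],[0,0,-0.02,0],[0,0,0,0],[0,0,0,0]]'
python3 - <<'E'
from h import *
print(delta([.580,-.060,.19]))
E
```

```text
time: 5.4
ee_pos: [0.4938, -0.2425, 0.1215]
eef_rot: [0.136, 0.991, 0.0, -0.0]
ft_force: [0.2, -0.4, -0.5]
width: 0.0415
grip_force: 0.0
time: 6.07
ee_pos: [0.4943, -0.2428, 0.1977]
eef_rot: [0.136, 0.991, 0.0, 0.001]
ft_force: [-0.3, -0.3, -2.3]
width: 0.0292
grip_force: 40.0
[-0.0331  0.1991  0.0079]
```

The fingers were still closing when the lift began, so I'll check how high on the neck the grip sits.

```bash
python3 - <<'E'
from h import *
c=r.camera("scene");s=r.read_state();print(s["ft_force"],s["grip_force"],s["ee_pos"])
a=cv2.resize(c["img"][80:180,245:345],(600,600),interpolation=0)
cv2.imwrite("pics/lift.png",a[:,:,::-1])
for dz in(.008,-.056,-.056+.04): print(dz,(proj(c,s["ee_pos"]+[0,0,dz])-[245,80]+.5)*6)
E
```

```text
[ 0.05410169  0.4259469  -2.44091037] 39.996656770817935 [ 0.49372538 -0.2423551   0.1964813 ]
0.008 [273.5520813  244.32821905]
-0.056 [279.3493215  368.78942048]
-0.016 [275.77220149 292.02170265]
```

View pics/lift.png

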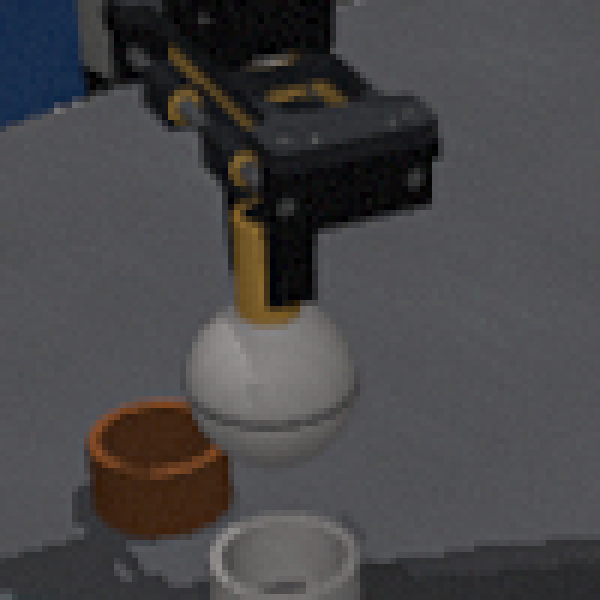

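The float is lifted clear and upright. Ball centre is at crop (272,384), which puts it about 6 mm lower under the TCP than planned. I'll raise it above the pins and carry it to the ring.

```bash
python3 -m pendant '[[0,0,-0.02,0],[0,0,-0.015,0],[-0.005,0.03,0,0],[-0.006,0.035,0,0],[-0.006,0.035,0,0],[-0.006,0.035,0,0],[-0.005,0.034,0,0],[-0.005,0.03,0,0]]'; python3 -m pendant '[[0,0,0,0],[0,0,0,0],[0,0,0,0],[0,0,0,0]]'
python3 - <<'E'
from h import *
s=r.read_state();print(delta([.580,-.060,.22]),s["ft_force"])
for n,(u,v) in(("scene",(265,120)),("top",(275,150))):
    c=r.camera(n); globals()[n]=cv2.resize(c["img"][v:v+100,u:u+100],(400,400),interpolation=0)
    for dz in(-.062,): print(n,(proj(c,s["ee_pos"]+[0,0,dz])-[u,v]+.5)*4)
    print((proj(c,[.58,-.06,.075])-[u,v]+.5)*4)
    for D in (r.outline_of("bare_float_centre",n),r.outline_of("ring_top",n)):
        for d in D[:1]: print(d["score"],(d["bbox"]-np.array([u,v,0,0])+[.5,.5,0,0])*4)
cv2.imwrite("pics/over.png",np.hstack([scene,top])[:,:,::-1])
E
```

```text
time: 6.78
ee_pos: [0.5793, -0.0572, 0.23]
eef_rot: [0.136, 0.991, 0.0, -0.001]
ft_force: [0.4, -0.1, -2.6]
width: 0.0287
grip_force: 40.0
time: 7.12
ee_pos: [0.5787, -0.0612, 0.231]
eef_rot: [0.137, 0.991, -0.0, -0.001]
ft_force: [-0.2, -0.0, -3.3]
width: 0.0287
grip_force: 40.0
[-0.0009  0.0016  0.0109] [-0.23717165 -0.04952009 -3.34475732]
scene [190.23088392 209.65156214]
[191.38221391 334.12818379]
0.72 [185.2 181.2 143.2 201.6]
0.91 [172.  350.8 222.4 158.4]
top [206.01120276 185.23838417]
[200.21467767 204.24513722]
```

View pics/over.png

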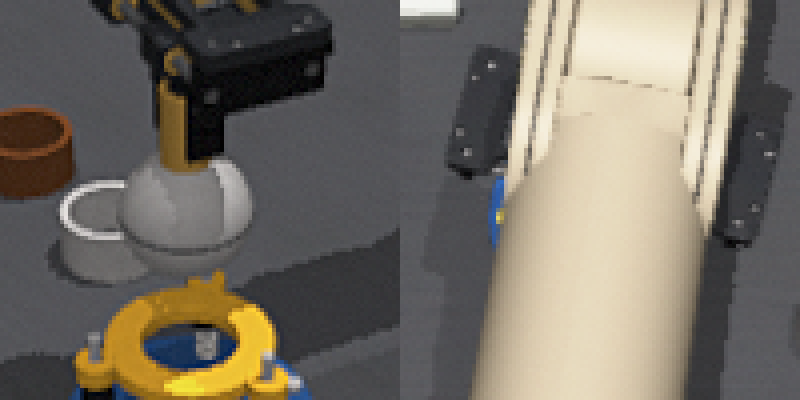

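Scene half: the ball centre is at (185,212) and the ring centre at (190,337), so the ball hangs about 3 mm left of the TCP. The arm hides the ring in the top half. I'll trim by +2 and +1.5 mm, then go down.

```bash
python3 -m pendant '[[0.002,0.0015,0,0],[0,0,0.015,0],[0,0,0.015,0],[0,0,0.015,0],[0,0,0.01,0],[0,0,0,0],[0,0,0,0],[0,0,0,0]]'; python3 -m pendant '[[0,0,0.004,0],[0,0,0.004,0],[0,0,0.002,0],[0,0,0.002,0],[0,0,0,0],[0,0,0,0]]'
```

```text
time: 8.08
ee_pos: [0.5783, -0.058, 0.1774]
eef_rot: [0.137, 0.991, 0.0, 0.001]
ft_force: [1.1, 0.6, -2.6]
width: 0.0289
grip_force: 40.0
time: 8.58
ee_pos: [0.5778, -0.0579, 0.1645]
eef_rot: [0.136, 0.991, -0.0, -0.0]
ft_force: [-1.0, 1.0, -2.4]
width: 0.0289
grip_force: 40.0
```

```bash
python3 -m pendant '[[0,0,0.002,0],[0,0,0.002,0],[0,0,0.002,0],[0,0,0,0],[0,0,0,0]]'; python3 -m pendant '[[0,0,0.002,0],[0,0,0.002,0],[0,0,0.002,0],[0,0,0,0],[0,0,0,0]]'
python3 - <<'E'
from h import *
s=[r.read_state()]
print(s[0]["ft_force"],s[0]["torque"],s[0]["ee_pos"])
c=r.camera("scene");u,v=265,140
cv2.imwrite("pics/seat.png",cv2.resize(c["img"][v:v+100,u:u+100],(500,500),interpolation=0)[:,:,::-1])
E
```

```text
time: 9.0
ee_pos: [0.5784, -0.0583, 0.1591]
eef_rot: [0.137, 0.991, 0.0, 0.001]
ft_force: [0.8, -1.6, 5.1]
width: 0.0292
grip_force: 40.0
time: 9.42
ee_pos: [0.5786, -0.0583, 0.1534]
eef_rot: [0.137, 0.991, 0.0, 0.001]
ft_force: [0.5, -1.5, 6.8]
width: 0.0291
grip_force: 40.0
[ 0.48918411 -1.54203081  6.84530269] [-0.41819828 -0.0977365  -0.01759213] [ 0.57858152 -0.05833011  0.15335321]
```

View pics/seat.png

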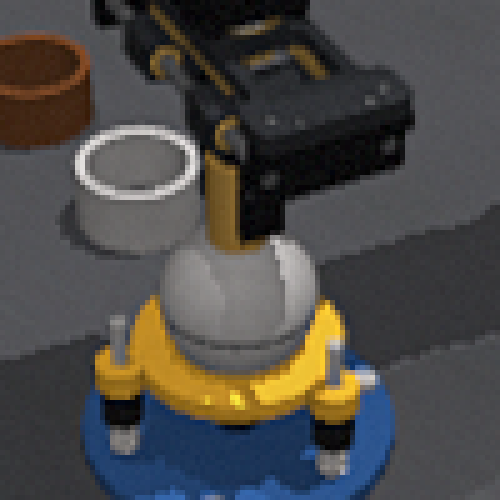

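The ball is seated centrally in the ring, level with the pins, and the ring is moving down. Continuing gently.

```bash
python3 -m pendant '[[0,0,0.002,0],[0,0,0.002,0],[0,0,0.002,0],[0,0,0,0],[0,0,0,0]]'; python3 -m pendant '[[0,0,0.0015,0],[0,0,0.0015,0],[0,0,0,0],[0,0,0,0]]'; python3 -m pendant '[[0,0,0.001,0],[0,0,0,0],[0,0,0,0]]';python3 -m pendant '[[0,0,0.001,0],[0,0,0,0],[0,0,0,0]]'
```

```text
time: 9.88
ee_pos: [0.5788, -0.0585, 0.1477]
eef_rot: [0.137, 0.991, 0.0, 0.001]
ft_force: [-0.1, -1.7, 9.5]
width: 0.0289
grip_force: 40.0
time: 10.22
ee_pos: [0.5789, -0.0585, 0.1449]
eef_rot: [0.137, 0.991, 0.0, 0.001]
ft_force: [-0.2, -3.5, 11.2]
width: 0.0292
grip_force: 40.0
time: 10.47
ee_pos: [0.579, -0.0586, 0.144]
eef_rot: [0.137, 0.991, 0.0, 0.001]
ft_force: [-0.4, -3.1, 11.3]
width: 0.0291
grip_force: 40.0
time: 10.72
ee_pos: [0.579, -0.0586, 0.1431]
eef_rot: [0.137, 0.991, 0.0, 0.002]
ft_force: [0.2, -2.2, 11.5]
width: 0.0292
grip_force: 40.0
```

```bash
python3 -m pendant '[[0,0,0.001,0],[0,0,0,0],[0,0,0,0]]'; python3 -m pendant '[[0,0,0.001,0],[0,0,0,0],[0,0,0,0]]'; python3 -m pendant '[[0,0,0.001,0],[0,0,0,0],[0,0,0,0]]'
```

```text
time: 10.97
ee_pos: [0.5791, -0.0586, 0.1422]
eef_rot: [0.137, 0.991, 0.0, 0.002]
ft_force: [0.2, -3.1, 12.8]
width: 0.0292
grip_force: 40.0
time: 11.22
ee_pos: [0.5791, -0.0587, 0.1412]
eef_rot: [0.137, 0.991, 0.0, 0.002]
ft_force: [0.2, -3.4, 13.5]
width: 0.0288
grip_force: 40.0
time: 11.47
ee_pos: [0.5792, -0.0587, 0.1403]
eef_rot: [0.137, 0.991, 0.0, 0.002]
ft_force: [0.2, -3.1, 12.4]
width: 0.0288
grip_force: 40.0
```

```bash
python3 -m pendant '[[0,0,0.001,0],[0,0,0,0],[0,0,0,0]]'; python3 -m pendant '[[0,0,0.001,0],[0,0,0,0],[0,0,0,0]]'; python3 -m pendant '[[0,0,0.001,0],[0,0,0,0],[0,0,0,0]]'
```

```text
time: 11.72
ee_pos: [0.5795, -0.0589, 0.14]
eef_rot: [0.137, 0.991, 0.0, 0.002]
ft_force: [-1.7, -3.0, 17.6]
width: 0.029
grip_force: 40.0
time: 11.97
ee_pos: [0.5798, -0.0591, 0.1398]
eef_rot: [0.137, 0.991, 0.0, 0.003]
ft_force: [-3.5, -3.1, 24.9]
width: 0.0292
grip_force: 40.0
time: 12.22
ee_pos: [0.5802, -0.0594, 0.1395]
eef_rot: [0.137, 0.991, 0.0, 0.003]
ft_force: [-5.4, -3.9, 31.3]
width: 0.0289
grip_force: 40.0
```

The force is rising steeply with the TCP steady at 0.140, so the ring is at its stop. I'll ease off slightly, verify, and hand in.

```bash
python3 -m pendant '[[0,0,-0.001,0],[0,0,0,0],[0,0,0,0],[0,0,0,0],[0,0,0,0],[0,0,0,0]]'
python3 - <<'E'
from h import *
c=r.camera("scene");u,v=265,140
cv2.imwrite("pics/end.png",cv2.resize(c["img"][v:v+100,u:u+100],(500,500),interpolation=0)[:,:,::-1]);print(r.read_state()["ft_force"])
E
```

```text
time: 12.72
ee_pos: [0.5798, -0.0592, 0.1397]
eef_rot: [0.137, 0.991, 0.0, 0.003]
ft_force: [-3.2, -3.7, 24.2]
width: 0.0292
grip_force: 40.0
[-2.24792423 -4.24941374 23.25723807]
```

View pics/end.png

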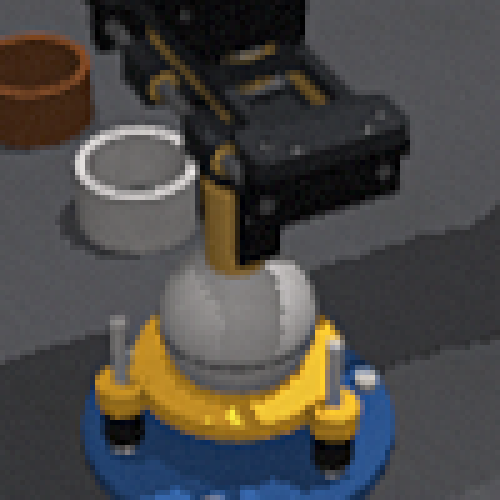

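The ring is down with its springs compressed, and the ball is seated centrally and upright, still gripped. The push is about 23 N.

```bash
python3 -c "
from bench import r
print(r.close_job())"
```

```text
the job is handed in; nothing more can be done
None
```

The bare-steel float sits upright in the yellow ring, pressed to its stop and still held by the gripper at about 23 N; I handed the job in at about 13 s, and no verdict came back.

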